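# Clamp a frame tube to the torque wrench's click

### The job

Push the bare metal tube along its bed in the bench clamp, gently, until its far end is fully home against the stop. Then tighten the clamp nut: swing the handle of the click-type wrench that sits on it clockwise (seen from above) until its joint gives a little at the set torque, stop there before the joint is bent to the end of its give, and let go so that the handle springs straight with the nut left tight. Leave the other things on the bench as they are.

Things in the scene. Friction and masses are not known exactly. Their poses are not given: they have to be found in the camera images.
- clamp: bench clamp fixed to the table: grey base plate 190 x 150 x 24 mm. Origin on the table under the nut's axis; x along the tube bed towards the stop, y towards the tube's side, z up. The bed runs along x at y = +45 mm on the plate's top (z = 24 mm; the plate ends at x = -100 mm), between two rails 10 mm high from x = -70 to +60 mm
- stop (a point): point on the face of the stop, a block 16 mm thick and 38 mm high across the end of the bed: x = +60, y = +45, z = 40 mm in the clamp's frame (height of the tube's axis); axes as the clamp's. The tube comes home moving along +x
- bridge (a point): top of the steel bridge under the nut (z = 68 mm), axes as the clamp's. The bridge spans the bed from y = -49 to +73 mm, 36 mm wide (x = -18 to +18 mm), about 2 mm above the tube. The wrench stands on it; its top is at z = 104 mm
- tube: bare aluminium tube 32 mm in diameter, 150 mm long, 0.17 to 0.31 kg, lying in the bed under the bridge. Origin at mid-length on its underside, x along its length
- tube_mid (a point): centre of the tube, on its axis, 75 mm from either end. It starts 25 to 60 mm short of home; its near end sticks out on the side away from the stop and can be pushed there. Home: 75 mm from the stop's face. It slides at about 1 to 4 N; do not ram it: over 45 N on the clamp is too much
- head (a point): point on the nut's axis at the handle's height (z = 88 mm); x points from the nut along the wrench head, which turns with the nut. Clockwise from above the nut runs on easily (0 to 2 N at the grip) for 23 to 40 degrees, how far cannot be told from the poses, then gets tight over about 5 degrees. At the start it points about square to the tube, away from it
- hinge (a point): the breakaway joint's vertical pin, 30 mm from the nut's axis, joining head and handle. The handle stays straight (x of head and grip in line) up to the set torque, then bends clockwise under a nearly constant force up to a hard end at 0.32 rad, and springs straight when let go. A good click is a bend of 0.06 to 0.25 rad (7 to 30 mm at the grip)
- grip (a point): centre of the wrench handle's black rubber grip: a level round bar 26 mm in diameter and 104 mm long (52 mm either way), axis at z = 88 mm, centre 150 mm from the nut's axis; x points along the handle, outwards. The joint gives at about 14 N of sideways push here, and the force then stays at 14 to 17 N
- spare_nut: bystander: loose dark hex nut, 22 mm across flats, 12 mm high, on the base plate near the stop; origin under its centre
- glue: bystander: white bottle 56 mm in diameter, 150 mm high; origin under its centre
- cut_bottle: bystander: clear plastic cup 80 mm wide, 110 mm high; origin under its centre
- tin: bystander: tin 90 mm in diameter, 100 mm high; origin under its centre
- screwdriver: bystander: screwdriver lying on the table, along its x
- collar: bystander: aluminium ring 50 mm in diameter, 16 mm high; origin under its centre

How it is judged:
By the outcome, as a careful person would: the job done as asked, in the order asked, and still so for the second after the job is handed in, with the robot touching nothing.
It also fails if it takes over 58 s, if anything falls off the work surface, if the arm or the gripper's body presses on something with over 40 N, if the wrist force passes 120 N, or if a joint passes its speed limit or range.

### The arm

A 6-joint arm with a two-finger parallel gripper is mounted at the origin on the work surface. World frame = base frame: x ahead of the robot, y to its left, z up, the work surface at z = 0. Lengths are in m, angles in rad, forces in N, time in s.
With the tool pointing down it reaches from about 0.425 to 0.95 m from the base axis. Payload 14.7 kg.
Tool frame: the origin (TCP) lies on the centre line of the jaws, within the pads' length; the fingertips stand 19 mm ahead of it and the grasp point (between the pads) is the TCP (tip_extent is the distance from the TCP to the fingertips, in m); x points along the fingers, z is the direction in which the jaws open and shut, and the axes are right-handed (so a half turn about x gives the same grasp; the last joint's range is limited). The gripper opens to 85 mm and grips with 20 to 120 N. Pads are 22 mm wide; open, the fingers measure 114 mm over their backs; the gripper's body (76 mm by 85 mm) begins 54 mm behind the grasp point. The pads swing forward as they close: fully open they stand 13 mm farther back than shut.
Start: joints at [-1.333, 0.48, 1.596, -0, 1.065, -0.047], TCP at [0.183, -0.624, 0.25] pointing down, gripper open.
Joint ranges: [-2.75, 2.75], [-0.82, 2.05], [0.23, 2.67], [-1.56, 4.7], [0.09, 2.69], [-2.92, 2.92]. Speed limits (rad/s): [1.89, 1.89, 2.39, 3.01, 3.01, 3.01].

### API

Orientations are given as a unit quaternion [w, x, y, z].
In Python, from bench import * gives the robot as it stands.
- The arm moves only by the shell command python3 -m jog 'ROWS' [FORCE]. ROWS is JSON, a list of rows, each an object with "fingers": the finger opening in m, from 0 to 0.0854; "delta_pos": the shift along the tool's x, y, z in m, a list of three; "rot": the turn, a rotation vector about the tool's x, y, z in rad, a list of three. In form: [{"fingers": fingers, "delta_pos": [x, y, z], "rot": [wx, wy, wz]}, ...]. A call has 1 to 20 rows; each row is the pose to reach, as a shift and turn from the pose measured when the call began, along the tool's axes at that moment; what a row does not reach only later rows make up. A row lasts 1/8 s, in which the tool goes at most 62.5 mm and 10.7 degrees, less where a joint would pass 70% of its speed; a pose out of reach is approached as far as the arm can. A call with a gripper value outside its range is refused whole. The fingers move at their own pace and stop on an object; FORCE is the grip in N (left out, the last holds). Time passes only in rows, so rows that repeat a pose let the fingers close. It gives the time, the measured TCP pose, the force and the opening at its end, in the units of the state.
- read_state(): the state, without advancing time (a new reading comes with each control period).
- snapshot(name): name is "scene" or "top"; returns (picture, depth): 420x560x3 uint8, blue, green, red; 420x560 float32, m along the optical axis (not along the pixel's ray), 0 where there is no reading.
- camera_model(name): a dict with "intrinsics" (3x3 intrinsics, pixels), "R" (3x3) and "t" (3): a world point X has camera coordinates R X + t. Camera axes: x right, y down, z forward; pixel columns grow to the right and rows downward; lengths in m; the calibration is good to about 2 mm. A picture is of the moment at which its call begins. camera_model takes no time and is no camera call.
- job_done(): hands the job in, once; it reports no verdict.
Trained networks look in the newest picture that a camera, given by its name, has taken for a name from the list of things; names that differ only in an ending like _2 or _b are one class to them, and where a whole thing is asked for, a point or a joint stands for the part that bears it (a point fixed in the world has none). Each returns a list of dicts, best first, with "conf" (0 to 1); they miss things now and then, are a little off and sometimes report something else, mostly with a low value. They report only what shows in the picture. A call takes as long as a camera call.
- boxes_of(camera, query): "box" ([left, top, right, bottom] in pixels, round what is visible of it).
- regions_of(camera, query): "mask" (420x560 bool, what is visible of it) and "box" ([left, top, right, bottom] in pixels, round what is visible of it).
The state is a dict: "time": time; "joints": joint angles; "qvel": joint speeds; "effort": joint torques, N m; "tool_pos": TCP position; "tcp_rot": TCP orientation; "contact_force": force on the tool from outside, world axes, zero at the start; "ft_torque": the same for the moment, N m; "opening": opening from 0.0 (shut) to 1.0 (fully open).
Only numpy, scipy, OpenCV 4.12 (cv2) and the standard library are available. Lean on these libraries where they do the work, as an engineer would, in place of code of your own. Each camera call takes 0.05 s, during which the arm holds its last target.

## Working session

There is one attempt and no reset: what is moved stays moved. The work goes in short steps, Python scripts to look and compute and a shell command to move; the robot and the scene stay as the last step left them, time stands still between calls to the robot, and variables do not carry over. Pictures are saved under pics/ and viewed, and the job is handed in when it is done.

```bash
mkdir -p pics; ls; python3 - <<'E'
from bench import *
import cv2
s=read_state();print(s)
for n in("scene","top"):
    p,d=snapshot(n);cv2.imwrite(f"pics/{n}0.png",p);m=camera_model(n);print(n,m)
E
```

```text
pics
{'time': 0.0, 'joints': array([-1.33261113e+00,  4.80883570e-01,  1.59686436e+00,  1.98830512e-05,
        1.06505693e+00, -4.66089423e-02]), 'qvel': array([-6.59198621e-04, -1.83968602e-03,  8.83652804e-04, -9.83086418e-04,
        2.10008320e-03, -1.05024443e-05]), 'effort': array([ 4.51093816e-03, -9.50646114e+01, -4.30188525e+01,  3.69172440e-04,
        1.22415967e-02, -5.61946734e-06]), 'tool_pos': array([ 0.18255623, -0.6234486 ,  0.24964233]), 'tcp_rot': array([ 0.56556861,  0.42426123,  0.56622208, -0.42370639]), 'contact_force': array([-0.59063856, -0.069679  ,  0.0410557 ]), 'ft_torque': array([ 0.00504152, -0.03321971, -0.0014183 ]), 'opening': 1.0002272048737835}
scene {'intrinsics': array([[485.55018695,   0.        , 286.78511444],
       [  0.        , 485.55018695, 209.0633338 ],
       [  0.        ,   0.        ,   1.        ]]), 'R': array([[-0.3719274 ,  0.92802352,  0.02103244],
       [ 0.66798985,  0.28330837, -0.6881322 ],
       [-0.64456153, -0.24188576, -0.72528044]]), 't': array([ 0.22853833, -0.34488124,  1.67239405])}
top {'intrinsics': array([[407.45726289,   0.        , 269.995465  ],
       [  0.        , 407.45726289, 210.36124144],
       [  0.        ,   0.        ,   1.        ]]), 'R': array([[ 0.0291207 , -0.9993484 ,  0.02132505],
       [-0.99600287, -0.03081224, -0.08383846],
       [ 0.0844409 , -0.01879837, -0.99625115]]), 't': array([-0.04577422,  0.60748986,  1.09170585])}
```

View pics/scene0.png

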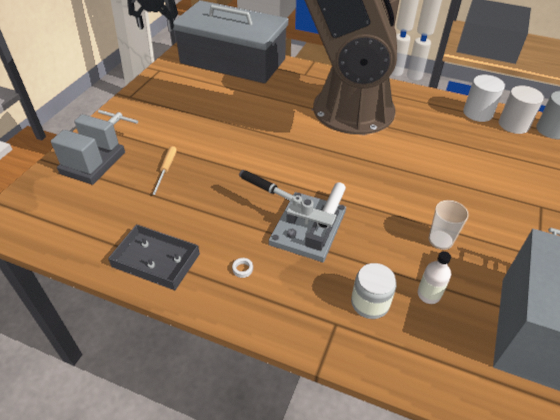

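View pics/top0.png

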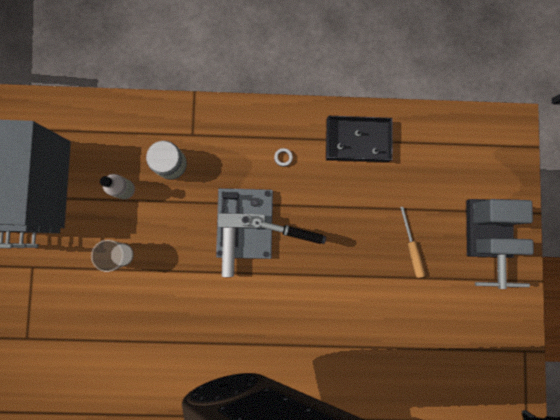

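```bash
cat > h.py <<'E'
from bench import *
import numpy as np, cv2
def back(cam,d,mask):
    m=camera_model(cam);K=m["intrinsics"];v,u=np.nonzero(mask&(d>0));z=d[v,u]
    c=np.stack([(u-K[0,2])/K[0,0]*z,(v-K[1,2])/K[1,1]*z,z],1)
    return (c-m["t"])@m["R"]
def proj(cam,X):
    m=camera_model(cam);c=np.atleast_2d(X)@m["R"].T+m["t"];p=c@m["intrinsics"].T;return p[:,:2]/p[:,2:]
E
python3 - <<'E'
from h import *
for n in("top","scene"):
    p,d=snapshot(n)
    np.save(f"{n}d.npy",d)
    for q in("clamp","tube","grip","head"):
        r=regions_of(n,q)
        for x in r[:2]:
            P=back(n,d,x["mask"]);print(n,q,round(x["conf"],2),x["box"],len(P),"med",np.median(P,0).round(3),"p2",np.percentile(P,2,0).round(3),"p98",np.percentile(P,98,0).round(3))
    if n=="top": cv2.imwrite("pics/topz.png",cv2.resize(p[170:290,190:350],None,fx=5,fy=5,interpolation=cv2.INTER_CUBIC))
    else: cv2.imwrite("pics/scenez.png",cv2.resize(p[150:270,220:380],None,fx=5,fy=5,interpolation=cv2.INTER_CUBIC))
E
```

```text
top clamp 0.67 [216.0, 188.5, 323.0, 262.9] 3901 med [0.564 0.026 0.027] p2 [ 0.481 -0.148  0.019] p98 [0.663 0.115 0.103]
top tube 0.77 [220.5, 226.2, 237.2, 279.2] 598 med [0.494 0.08  0.054] p2 [0.432 0.066 0.031] p98 [0.556 0.096 0.06 ]
top grip 0.44 [240.3, 215.5, 325.5, 243.9] 725 med [ 0.554 -0.076  0.099] p2 [ 0.525 -0.162  0.076] p98 [0.585 0.045 0.105]
top head 0.66 [241.1, 215.4, 327.1, 241.1] 676 med [ 0.553 -0.074  0.099] p2 [ 0.526 -0.161  0.091] p98 [0.583 0.044 0.106]
top head 0.5 [275.4, 149.0, 294.3, 164.6] 141 med [ 0.766 -0.057  0.016] p2 [ 0.738 -0.079  0.001] p98 [ 0.784 -0.035  0.021]
scene clamp 0.68 [237.2, 168.3, 343.4, 264.3] 3783 med [0.593 0.038 0.026] p2 [ 0.483 -0.152 -0.   ] p98 [0.67  0.118 0.101]
scene tube 0.85 [317.3, 182.8, 343.2, 230.3] 437 med [0.502 0.085 0.053] p2 [0.434 0.068 0.025] p98 [0.594 0.098 0.063]
scene grip 0.59 [240.6, 170.6, 294.4, 200.4] 470 med [ 0.556 -0.096  0.095] p2 [ 0.533 -0.166  0.082] p98 [ 0.574 -0.009  0.102]
scene head 0.62 [237.4, 168.3, 313.4, 214.6] 789 med [ 0.563 -0.061  0.095] p2 [ 0.47  -0.169 -0.001] p98 [0.593 0.051 0.104]
```

View pics/topz.png

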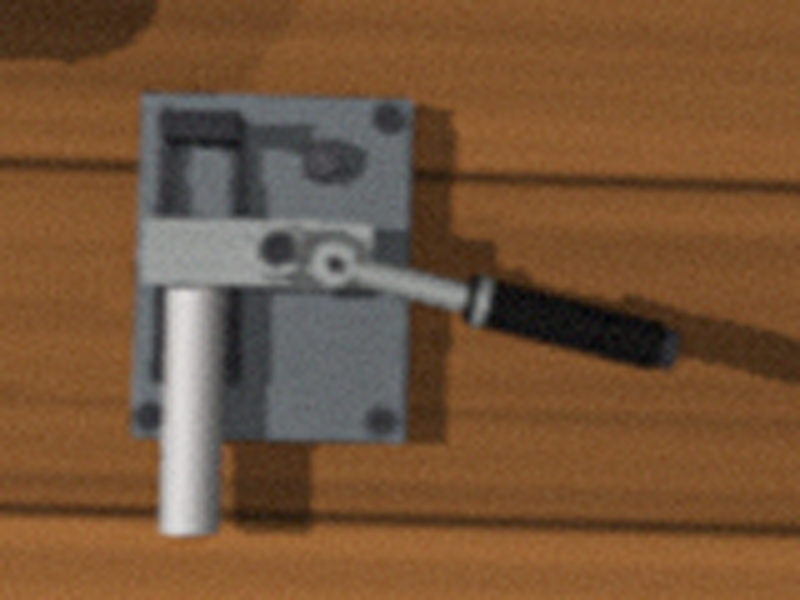

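View pics/scenez.png

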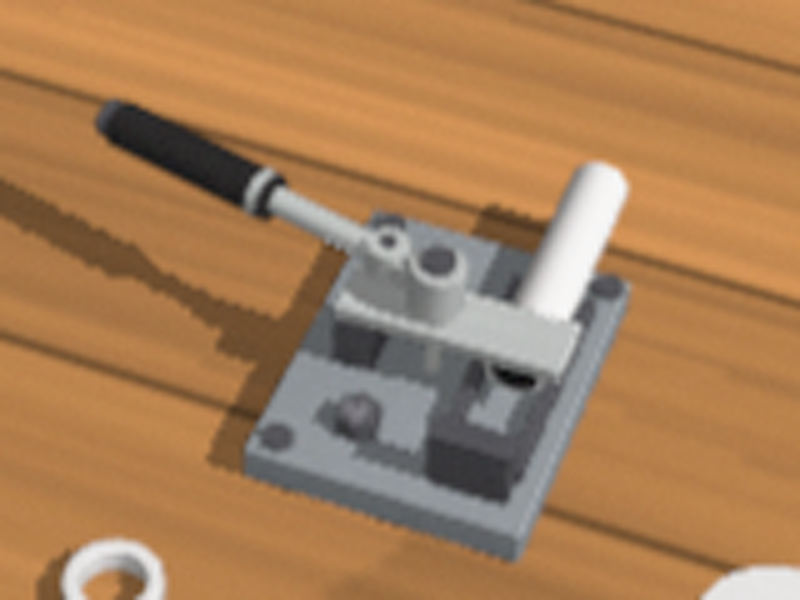

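```bash
cat >> h.py <<'E'
def unproj(cam,uv,z):
    m=camera_model(cam);K=m["intrinsics"];uv=np.atleast_2d(uv)
    r=np.c_[(uv[:,0]-K[0,2])/K[0,0],(uv[:,1]-K[1,2])/K[1,1],np.ones(len(uv))]@m["R"]
    c=-m["R"].T@m["t"];return c+r*((z-c[2])/r[:,2])[:,None]
E
python3 - <<'E'
from h import *
f=lambda l,z:unproj("top",(np.array(l)+.5)/5-.5+[190,170],z).round(4)[:,:2]
c=f([(143,93),(413,101),(406,442),(133,438)],.024);print("corners",c)
print(np.linalg.norm(c-np.roll(c,-1,0),axis=1))
for i,j in((3,0),(2,1)): 
    d=c[i]-c[j];print("xdir deg",np.degrees(np.arctan2(-d[1],-d[0])))
for i,j in((0,1),(3,2)): 
    d=c[i]-c[j];print("ydir-90",np.degrees(np.arctan2(d[1],d[0]))-90)
print("centre",c.mean(0))
print("nut",f([(278,250)],.104),"hinge",f([(334,263)],.10))
print("handle",f([(483,303),(672,347)],.088))
print("tube top line",f([(194,290),(188,535)],.05))
d=np.load("topd.npy")
# tube points by depth: cluster z .03-.062
M=np.zeros(d.shape,bool);M[226:285,218:240]=1
P=back("top",d,M);P=P[(P[:,2]>.035)&(P[:,2]<.062)]
print(len(P));
for lo in np.arange(.43,.56,.02):
    q=P[(P[:,0]>lo)&(P[:,0]<lo+.02)];print(lo.round(2),len(q),(q[:,1].min()+q[:,1].max())/2 if len(q) else 0,q[:,2].max() if len(q) else 0)
print("xmin",np.sort(P[:,0])[:12].round(4))
M=np.zeros(d.shape,bool);M[210:250,282:330]=1
P=back("top",d,M);P=P[(P[:,2]>.085)]
w=P[:,:2];print("grip ext",P.min(0),P.max(0));vx,vy,x0,y0=cv2.fitLine(w.astype(np.float32),cv2.DIST_HUBER,0,.01,.01).ravel();print(vx,vy,x0,y0,np.degrees(np.arctan2(vy,vx)))
E
```

```text
corners [[ 0.6656  0.1168]
 [ 0.6659 -0.032 ]
 [ 0.4788 -0.0335]
 [ 0.4767  0.1147]]
[0.1488003  0.18710601 0.14821488 0.18891167]
xdir deg 0.6369305485126845
xdir deg 0.459336333660058
ydir-90 0.11551552798746911
ydir-90 0.8118291825366128
centre [0.57175 0.0415 ]
nut [[0.5765 0.0363]] hinge [[0.5709 0.0077]]
handle [[ 0.5532 -0.0697]
 [ 0.5335 -0.1679]]
tube top line [[0.557  0.0826]
 [0.4275 0.0809]]
659
0.43 86 0.08206188011064129 0.060193727994567396
0.45 94 0.08159093624598872 0.06078664001381916
0.47 96 0.08231539264664152 0.060373940076349907
0.49 86 0.08621704163363018 0.06060111786232071
0.51 114 0.08207076204512842 0.06129914639608955
0.53 106 0.08286983818658428 0.05980979295832005
0.55 65 0.08150070462992087 0.06133107837940611
xmin [0.4282 0.4288 0.4291 0.4292 0.4293 0.4294 0.4295 0.4295 0.4296 0.4297
 0.4298 0.4298]
grip ext [ 0.52260055 -0.16985305  0.0871306 ] [ 0.56641879 -0.05828498  0.10596153]
0.21349533 0.9769441 0.5432356 -0.112146735 77.67273
```

```bash
python3 - <<'E'
from h import *
from scipy.spatial.transform import Rotation as Ro
q=read_state()["tcp_rot"];R=Ro.from_quat(q,scalar_first=True);print(R.as_matrix().round(3))
def plan(label,pos,M):
    s=read_state();p0=s["tool_pos"]
    print(label,"dpos tool",(R.inv().apply(np.array(pos)-p0)).round(4),"rot",(R.inv()*Ro.from_matrix(M)).as_rotvec().round(3))
# tool x down, z = +-world y
for sg in(1,-1):
  z=np.array([0,sg,0.]);x=np.array([0,0,-1.]);y=np.cross(z,x);M=np.c_[x,y,z];print(sg,M.tolist())
  plan(f"z{sg}",[.40,.08,.2],M)
E
```

```text
[[-0.     0.96   0.281]
 [ 0.     0.281 -0.96 ]
 [-1.     0.    -0.   ]]
1 [[0.0, -1.0, 0.0], [0.0, 0.0, 1.0], [-1.0, 0.0, 0.0]]
z1 dpos tool [ 0.0503  0.4063 -0.6144] rot [-2.857 -0.    -0.   ]
-1 [[0.0, 1.0, 0.0], [0.0, 0.0, -1.0], [-1.0, 0.0, 0.0]]
z-1 dpos tool [ 0.0503  0.4063 -0.6144] rot [ 0.285 -0.     0.   ]
```

```bash
python3 -m jog '[{"fingers":0,"delta_pos":[0,0.06,-0.02],"rot":[0.05,0,0]},{"fingers":0,"delta_pos":[0,0.12,-0.04],"rot":[0.1,0,0]},{"fingers":0,"delta_pos":[0,0.18,-0.055],"rot":[0.15,0,0]},{"fingers":0,"delta_pos":[0,0.24,-0.075],"rot":[0.2,0,0]},{"fingers":0,"delta_pos":[0,0.30,-0.095],"rot":[0.25,0,0]},{"fingers":0,"delta_pos":[0,0.36,-0.12],"rot":[0.285,0,0]},{"fingers":0,"delta_pos":[0,0.39,-0.17],"rot":[0.285,0,0]},{"fingers":0,"delta_pos":[0,0.405,-0.225],"rot":[0.285,0,0]},{"fingers":0,"delta_pos":[0,0.42,-0.28],"rot":[0.285,0,0]},{"fingers":0,"delta_pos":[0,0.435,-0.335],"rot":[0.285,0,0]},{"fingers":0,"delta_pos":[0,0.45,-0.39],"rot":[0.285,0,0]},{"fingers":0,"delta_pos":[0,0.465,-0.45],"rot":[0.285,0,0]},{"fingers":0,"delta_pos":[0,0.475,-0.50],"rot":[0.285,0,0]},{"fingers":0,"delta_pos":[0,0.465,-0.54],"rot":[0.285,0,0]},{"fingers":0,"delta_pos":[0,0.45,-0.58],"rot":[0.285,0,0]},{"fingers":0,"delta_pos":[0,0.436,-0.608],"rot":[0.285,0,0]},{"fingers":0,"delta_pos":[0,0.436,-0.608],"rot":[0.285,0,0]},{"fingers":0,"delta_pos":[0,0.436,-0.608],"rot":[0.285,0,0]}]'; python3 -c "
from bench import *
s=read_state();print(s)"
```

```text
time: 2.85
tool_pos: [0.4308, 0.0821, 0.2506]
tcp_rot: [0.5, 0.5, 0.5, -0.5]
contact_force: [-0.6, 0.4, -0.7]
opening: 0.0
{'time': 2.85, 'joints': array([ 1.19258984e-01,  1.82566981e-01,  2.05691566e+00, -1.65373348e-04,
        9.01161918e-01,  1.68994949e+00]), 'qvel': array([-0.01396091,  0.00888109, -0.00640803, -0.00028616,  0.00098579,
       -0.00056153]), 'effort': array([  1.34989075, -59.1343689 , -37.09740043,   0.0741365 ,
         0.10079875,   0.07146485]), 'tool_pos': array([0.43083632, 0.08209679, 0.2505787 ]), 'tcp_rot': array([ 0.50029525,  0.50018303,  0.49980883, -0.49971265]), 'contact_force': array([-0.56677445,  0.37291405, -0.72207196]), 'ft_torque': array([-0.02973912,  0.03326368, -0.05180948]), 'opening': 1.7854156803197005e-06}
```

```bash
python3 -m jog '[{"fingers":0,"delta_pos":[0.0,-0.03,0],"rot":[0,0,0]},{"fingers":0,"delta_pos":[0.05,-0.03,0],"rot":[0,0,0]},{"fingers":0,"delta_pos":[0.10,-0.03,0],"rot":[0,0,0]},{"fingers":0,"delta_pos":[0.10,-0.03,0],"rot":[0,0,0]},{"fingers":0,"delta_pos":[0.10,-0.03,0],"rot":[0,0,0]}]'; python3 -c "
from bench import *
s=read_state();print(s['joints'])"
```

```text
time: 3.48
tool_pos: [0.402, 0.0818, 0.1516]
tcp_rot: [0.5, 0.5, 0.5, -0.5]
contact_force: [-0.1, -0.3, 0.6]
opening: 0.002
[ 1.27018639e-01  3.05249712e-01  2.22357346e+00 -3.38838186e-04
  6.11215786e-01  1.69849043e+00]
```

```bash
python3 -m jog '[{"fingers":0,"delta_pos":[0.04,0,0],"rot":[0,0,0]},{"fingers":0,"delta_pos":[0.08,0,0],"rot":[0,0,0]},{"fingers":0,"delta_pos":[0.10,0,0],"rot":[0,0,0]},{"fingers":0,"delta_pos":[0.10,0,0],"rot":[0,0,0]},{"fingers":0,"delta_pos":[0.10,0,0],"rot":[0,0,0]}]'; python3 - <<'E'
from h import *
s=read_state();print(s['joints'])
p,d=snapshot("top");cv2.imwrite("pics/t1.png",cv2.resize(p[170:290,190:350],None,fx=5,fy=5))
p,d=snapshot("scene");cv2.imwrite("pics/s1.png",cv2.resize(p[150:270,240:400],None,fx=5,fy=5))
E
```

```text
time: 4.1
tool_pos: [0.4034, 0.0819, 0.0531]
tcp_rot: [0.501, 0.501, 0.499, -0.499]
contact_force: [-0.1, 0.2, 0.2]
opening: -0.0
[ 1.26840670e-01  5.16077332e-01  2.29248994e+00 -6.02974759e-04
  3.29191946e-01  1.69870225e+00]
```

View pics/s1.png

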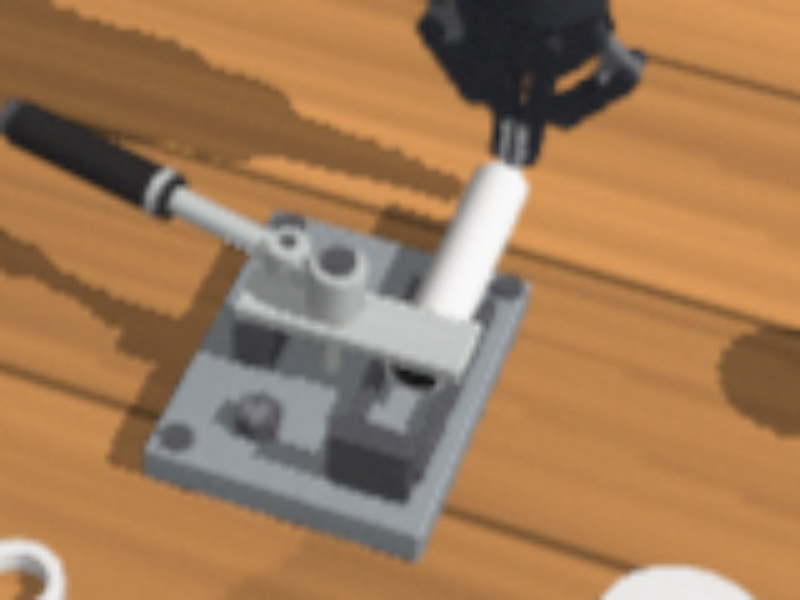

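```bash
python3 -m jog '[{"fingers":0,"delta_pos":[0.002,0.006,0],"rot":[0,0,0]},{"fingers":0,"delta_pos":[0.002,0.012,0],"rot":[0,0,0]},{"fingers":0,"delta_pos":[0.002,0.016,0],"rot":[0,0,0]},{"fingers":0,"delta_pos":[0.002,0.020,0],"rot":[0,0,0]},{"fingers":0,"delta_pos":[0.002,0.024,0],"rot":[0,0,0]},{"fingers":0,"delta_pos":[0.002,0.028,0],"rot":[0,0,0]}]';python3 -m jog '[{"fingers":0,"delta_pos":[0,0.004,0],"rot":[0,0,0]},{"fingers":0,"delta_pos":[0,0.008,0],"rot":[0,0,0]},{"fingers":0,"delta_pos":[0,0.012,0],"rot":[0,0,0]},{"fingers":0,"delta_pos":[0,0.016,0],"rot":[0,0,0]}]'; python3 - <<'E'
from h import *
p,d=snapshot("scene");cv2.imwrite("pics/s2.png",cv2.resize(p[150:270,240:400],None,fx=5,fy=5))
E
```

```text
time: 4.95
tool_pos: [0.4312, 0.0819, 0.051]
tcp_rot: [0.501, 0.501, 0.499, -0.499]
contact_force: [-4.8, 0.3, 2.4]
opening: -0.001
time: 5.45
tool_pos: [0.4476, 0.0819, 0.0511]
tcp_rot: [0.501, 0.501, 0.499, -0.499]
contact_force: [-2.4, 0.2, 1.5]
opening: -0.001
```

View pics/s2.png

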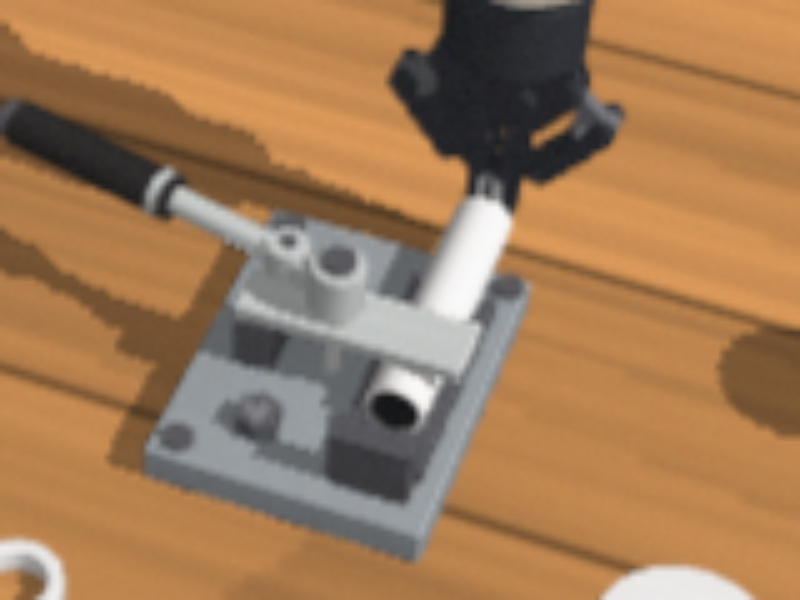

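```bash
python3 -m jog '[{"fingers":0,"delta_pos":[0,0.004,0],"rot":[0,0,0]},{"fingers":0,"delta_pos":[0,0.008,0],"rot":[0,0,0]},{"fingers":0,"delta_pos":[0,0.012,0],"rot":[0,0,0]},{"fingers":0,"delta_pos":[0,0.015,0],"rot":[0,0,0]},{"fingers":0,"delta_pos":[0,0.018,0],"rot":[0,0,0]}]';python3 -m jog '[{"fingers":0,"delta_pos":[0,0.001,0],"rot":[0,0,0]},{"fingers":0,"delta_pos":[0,0.002,0],"rot":[0,0,0]},{"fingers":0,"delta_pos":[0,0.003,0],"rot":[0,0,0]}]';python3 -m jog '[{"fingers":0,"delta_pos":[0,0.001,0],"rot":[0,0,0]},{"fingers":0,"delta_pos":[0,0.002,0],"rot":[0,0,0]}]'
```

```text
time: 6.12
tool_pos: [0.4665, 0.0819, 0.0512]
tcp_rot: [0.501, 0.501, 0.499, -0.499]
contact_force: [-1.7, 1.0, -0.6]
opening: 0.001
time: 6.5
tool_pos: [0.4695, 0.0819, 0.0512]
tcp_rot: [0.501, 0.501, 0.499, -0.499]
contact_force: [-2.8, 1.4, -0.8]
opening: 0.005
time: 6.75
tool_pos: [0.4715, 0.0819, 0.0512]
tcp_rot: [0.501, 0.501, 0.499, -0.499]
contact_force: [-1.6, 0.7, -0.8]
opening: -0.001
```

```bash
python3 - <<'E'
from h import *
p,d=snapshot("scene");cv2.imwrite("pics/s3.png",cv2.resize(p[150:270,240:400],None,fx=5,fy=5))
E
```

```text
(no output)
```

View pics/s3.png

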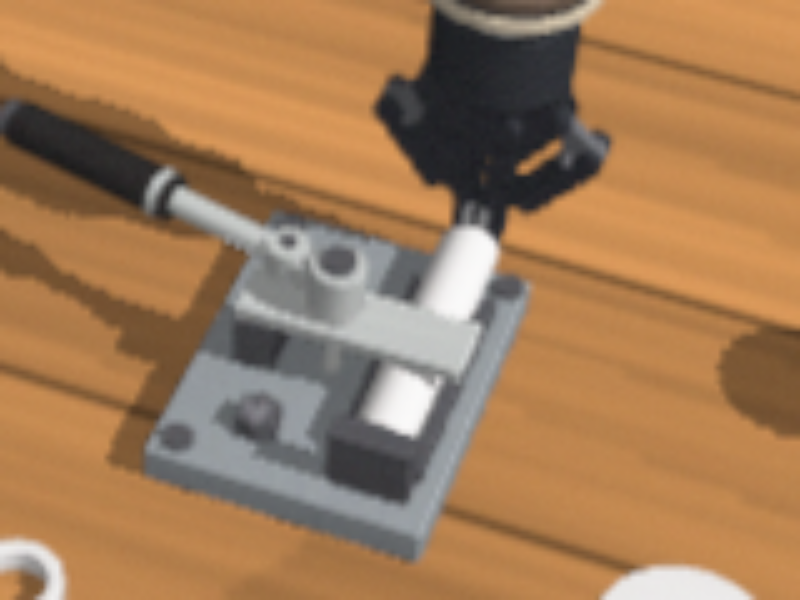

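Far end at the stop block's edge (~(395,430)), nearly home; force is still at the sliding level. Small steps until the force rises.

```bash
for i in 1 2; do :; done; python3 -m jog '[{"fingers":0,"delta_pos":[0,0.001,0],"rot":[0,0,0]},{"fingers":0,"delta_pos":[0,0.0015,0],"rot":[0,0,0]}]';python3 -m jog '[{"fingers":0,"delta_pos":[0,0.001,0],"rot":[0,0,0]}]';python3 -m jog '[{"fingers":0,"delta_pos":[0,0.001,0],"rot":[0,0,0]}]'
```

```text
time: 7.05
tool_pos: [0.4733, 0.0819, 0.0513]
tcp_rot: [0.501, 0.501, 0.499, -0.499]
contact_force: [-1.6, 0.3, -0.8]
opening: 0.001
time: 7.18
tool_pos: [0.4743, 0.0819, 0.0512]
tcp_rot: [0.501, 0.501, 0.499, -0.499]
contact_force: [-1.0, -0.4, 0.2]
opening: 0.002
time: 7.3
tool_pos: [0.4754, 0.0819, 0.0513]
tcp_rot: [0.501, 0.501, 0.499, -0.499]
contact_force: [-0.7, -0.7, -1.0]
opening: -0.003
```

```bash
python3 -m jog '[{"fingers":0,"delta_pos":[0,0.001,0],"rot":[0,0,0]}]';python3 -m jog '[{"fingers":0,"delta_pos":[0,0.001,0],"rot":[0,0,0]}]';python3 -m jog '[{"fingers":0,"delta_pos":[0,0.0005,0],"rot":[0,0,0]}]'
```

```text
time: 7.42
tool_pos: [0.4764, 0.0819, 0.0513]
tcp_rot: [0.501, 0.501, 0.499, -0.499]
contact_force: [-6.3, 0.1, -1.3]
opening: -0.001
time: 7.55
tool_pos: [0.4764, 0.0819, 0.0512]
tcp_rot: [0.5, 0.501, 0.499, -0.499]
contact_force: [-9.6, 1.9, 6.0]
opening: -0.001
time: 7.68
tool_pos: [0.4764, 0.0819, 0.0511]
tcp_rot: [0.5, 0.501, 0.5, -0.5]
contact_force: [-4.6, 0.8, 2.8]
opening: -0.0
```

```bash
python3 -m jog '[{"fingers":0,"delta_pos":[0,-0.006,0],"rot":[0,0,0]},{"fingers":0,"delta_pos":[-0.02,-0.015,0],"rot":[0,0,0]},{"fingers":0,"delta_pos":[-0.07,-0.015,0],"rot":[0,0,0]},{"fingers":0,"delta_pos":[-0.12,-0.01,0],"rot":[0,0,0]},{"fingers":0,"delta_pos":[-0.14,0.02,0.03],"rot":[0.05,0,0]},{"fingers":0,"delta_pos":[-0.14,0.05,0.08],"rot":[0.1,0,0]},{"fingers":0,"delta_pos":[-0.14,0.08,0.12],"rot":[0.15,0,0]},{"fingers":0,"delta_pos":[-0.14,0.1,0.16],"rot":[0.215,0,0]},{"fingers":0,"delta_pos":[-0.14,0.106,0.2],"rot":[0.215,0,0]},{"fingers":0,"delta_pos":[-0.14,0.106,0.2],"rot":[0.215,0,0]},{"fingers":0,"delta_pos":[-0.14,0.106,0.2],"rot":[0.215,0,0]}]'; python3 - <<'E'
from h import *
print(read_state()['joints'])
p,d=snapshot("scene");cv2.imwrite("pics/s4.png",cv2.resize(p[130:270,200:387],None,fx=4,fy=4))
E
```

```text
time: 9.05
tool_pos: [0.5816, -0.1178, 0.1911]
tcp_rot: [0.443, 0.551, 0.443, -0.551]
contact_force: [-0.3, -0.0, -0.1]
opening: 0.002
[-2.51380519e-01  4.66532164e-01  1.78993871e+00  9.82274393e-04
  8.83941821e-01  1.53480132e+00]
```

View pics/s4.png

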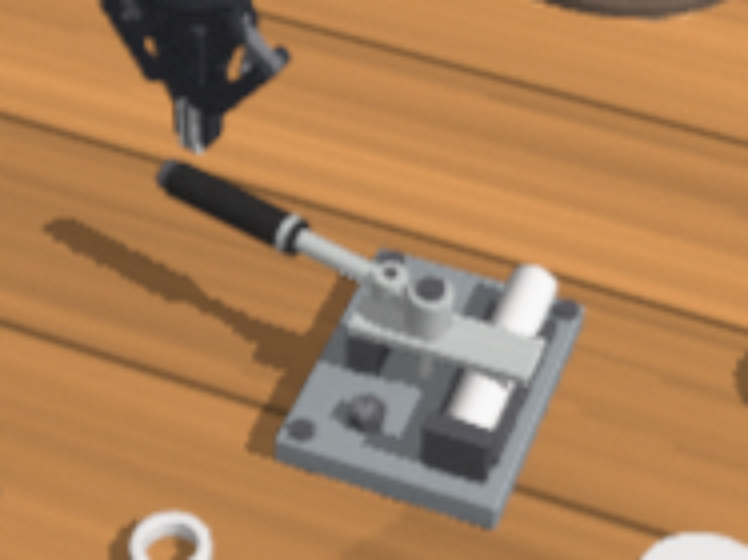

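```bash
python3 -m jog '[{"fingers":0,"delta_pos":[0.04,0,0],"rot":[0,0,0]},{"fingers":0,"delta_pos":[0.08,0,0],"rot":[0,0,0]},{"fingers":0,"delta_pos":[0.104,0,0],"rot":[0,0,0]},{"fingers":0,"delta_pos":[0.105,0,0],"rot":[0,0,0]},{"fingers":0,"delta_pos":[0.105,0,0],"rot":[0,0,0]},{"fingers":0,"delta_pos":[0.105,-0.004,0],"rot":[0,0,0]},{"fingers":0,"delta_pos":[0.105,-0.008,0],"rot":[0,0,0]}]'
python3 - <<'E'
from h import *
s=read_state();print(s['joints'],s['tool_pos'])
p,d=snapshot("top");cv2.imwrite("pics/t5.png",cv2.resize(p[170:290,190:350],None,fx=5,fy=5))
p,d=snapshot("scene");cv2.imwrite("pics/s5.png",cv2.resize(p[130:270,200:387],None,fx=4,fy=4))
for d in range(0,65,3):
    r=np.radians(d);o=.024
    print(d,r.round(3),(-.15*np.sin(r)+o*np.cos(r)-o).round(4),(.15*np.cos(r)+o*np.sin(r)-.15).round(4))
E
```

```text
time: 9.98
tool_pos: [0.5741, -0.1156, 0.0871]
tcp_rot: [0.444, 0.552, 0.443, -0.55]
contact_force: [0.2, -0.3, -0.5]
opening: -0.001
[-2.50881512e-01  5.98416403e-01  1.88155219e+00  1.20876889e-03
  6.59174592e-01  1.53403900e+00] [ 0.57407299 -0.11557529  0.08709088]
0 0.0 0.0 0.0
3 0.052 -0.0079 0.0011
6 0.105 -0.0158 0.0017
9 0.157 -0.0238 0.0019
12 0.209 -0.0317 0.0017
15 0.262 -0.0396 0.0011
18 0.314 -0.0475 0.0001
21 0.367 -0.0553 -0.0014
24 0.419 -0.0631 -0.0032
27 0.471 -0.0707 -0.0055
30 0.524 -0.0782 -0.0081
33 0.576 -0.0856 -0.0111
36 0.628 -0.0928 -0.0145
39 0.681 -0.0997 -0.0183
42 0.733 -0.1065 -0.0225
45 0.785 -0.1131 -0.027
48 0.838 -0.1194 -0.0318
51 0.89 -0.1255 -0.037
54 0.942 -0.1312 -0.0424
57 0.995 -0.1367 -0.0482
60 1.047 -0.1419 -0.0542
63 1.1 -0.1468 -0.0605
```

View pics/t5.png

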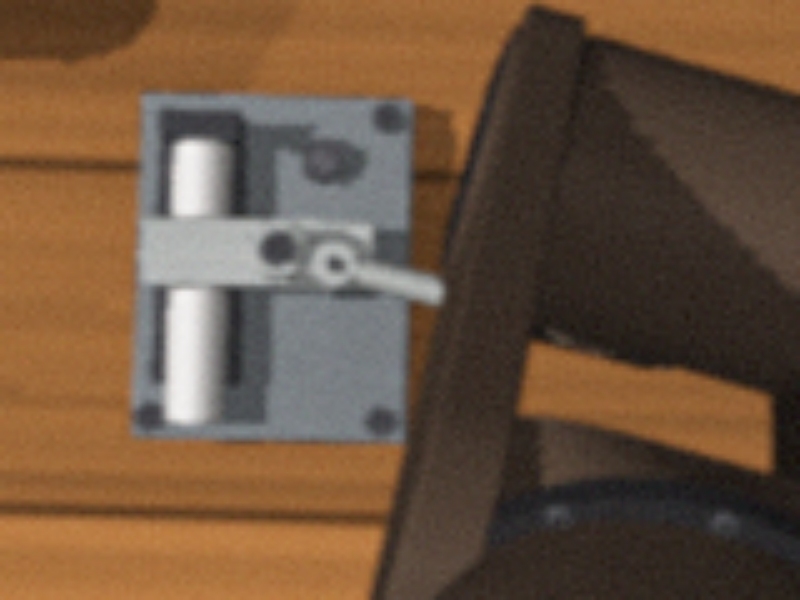

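View pics/s5.png

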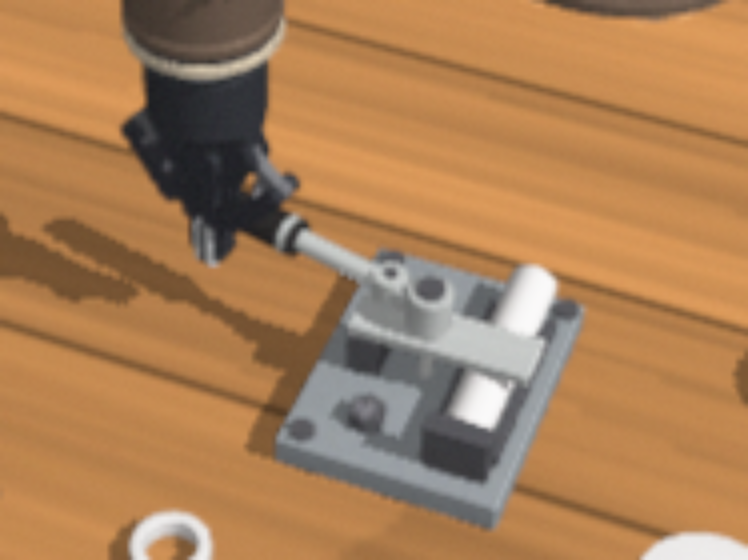

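```bash
python3 -m jog '[{"fingers":0,"delta_pos":[0.001,-0.006,0],"rot":[0,0,0]},{"fingers":0,"delta_pos":[0.001,-0.014,0.001],"rot":[0.052,0,0]},{"fingers":0,"delta_pos":[0.001,-0.022,0.002],"rot":[0.105,0,0]},{"fingers":0,"delta_pos":[0.001,-0.030,0.002],"rot":[0.157,0,0]},{"fingers":0,"delta_pos":[0.001,-0.038,0.002],"rot":[0.209,0,0]},{"fingers":0,"delta_pos":[0.001,-0.046,0.001],"rot":[0.262,0,0]},{"fingers":0,"delta_pos":[0.001,-0.0535,0],"rot":[0.314,0,0]}]'
python3 - <<'E'
from h import *
s=read_state();print(s['joints'],s['tool_pos'])
p,d=snapshot("top");cv2.imwrite("pics/t6.png",cv2.resize(p[170:290,190:350],None,fx=5,fy=5))
p,d=snapshot("scene");cv2.imwrite("pics/s6.png",cv2.resize(p[130:270,200:387],None,fx=4,fy=4))
E
```

```text
time: 10.95
tool_pos: [0.5212, -0.1043, 0.0858]
tcp_rot: [0.352, 0.614, 0.351, -0.613]
contact_force: [1.6, -1.4, 0.8]
opening: 0.001
[-2.54887088e-01  5.47899615e-01  2.00769222e+00  1.12544880e-03
  5.83642806e-01  1.84600777e+00] [ 0.52120206 -0.10426371  0.085818  ]
```

View pics/s6.png

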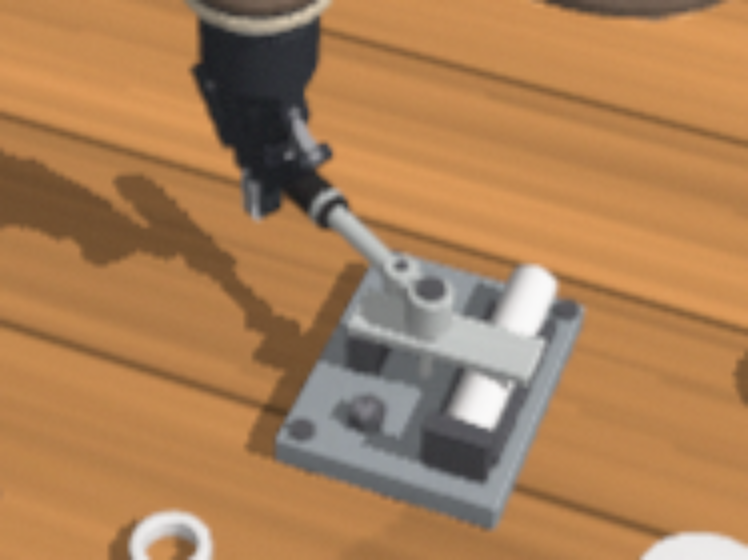

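View pics/t6.png

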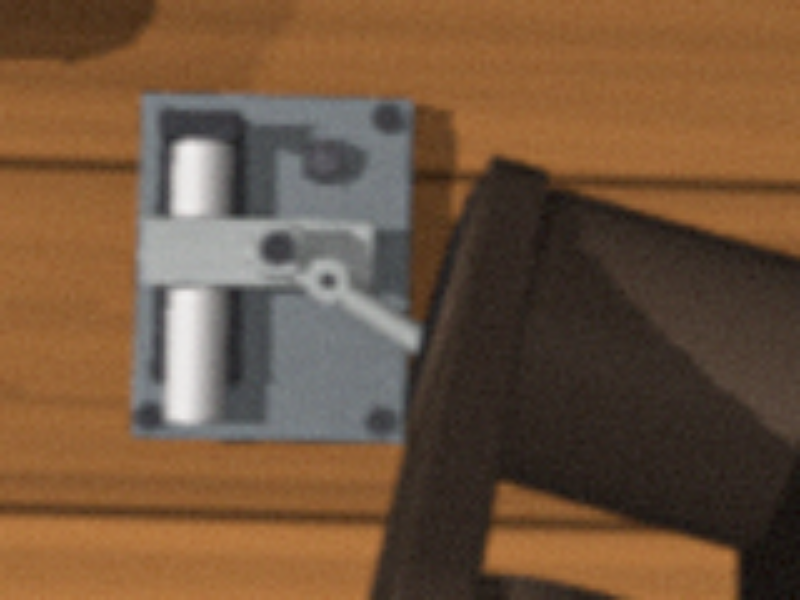

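```bash
python3 -m jog '[{"fingers":0,"delta_pos":[0,-0.0052,0.0007],"rot":[0.035,0,0]},{"fingers":0,"delta_pos":[0,-0.0105,0.0013],"rot":[0.07,0,0]}]'
python3 -m jog '[{"fingers":0,"delta_pos":[0,-0.0026,0.0004],"rot":[0.0175,0,0]},{"fingers":0,"delta_pos":[0,-0.0052,0.0007],"rot":[0.035,0,0]}]'
python3 -m jog '[{"fingers":0,"delta_pos":[0,-0.0026,0.0004],"rot":[0.0175,0,0]},{"fingers":0,"delta_pos":[0,-0.0052,0.0007],"rot":[0.035,0,0]}]'
```

```text
time: 11.3
tool_pos: [0.5107, -0.0997, 0.0857]
tcp_rot: [0.329, 0.626, 0.329, -0.625]
contact_force: [2.9, 0.6, 0.6]
opening: -0.001
time: 11.55
tool_pos: [0.506, -0.0972, 0.0858]
tcp_rot: [0.318, 0.632, 0.318, -0.631]
contact_force: [1.9, -0.9, -0.1]
opening: -0.001
time: 11.8
tool_pos: [0.5013, -0.0947, 0.0858]
tcp_rot: [0.307, 0.638, 0.306, -0.637]
contact_force: [1.2, -1.2, 0.3]
opening: 0.002
```

```bash

python3 -m jog '[{"fingers":0,"delta_pos":[0,-0.0026,0.0004],"rot":[0.0175,0,0]},{"fingers":0,"delta_pos":[0,-0.0052,0.0007],"rot":[0.035,0,0]}]'
python3 -m jog '[{"fingers":0,"delta_pos":[0,-0.0026,0.0004],"rot":[0.0175,0,0]},{"fingers":0,"delta_pos":[0,-0.0052,0.0007],"rot":[0.035,0,0]}]'
```

```text
time: 12.05
tool_pos: [0.4985, -0.0929, 0.0862]
tcp_rot: [0.296, 0.644, 0.294, -0.641]
contact_force: [8.1, -13.2, 0.4]
opening: -0.001
time: 12.3
tool_pos: [0.4958, -0.0913, 0.0867]
tcp_rot: [0.286, 0.65, 0.281, -0.645]
contact_force: [6.1, -15.6, -0.2]
opening: -0.001
```

```bash

python3 -m jog '[{"fingers":0,"delta_pos":[0,-0.0026,0.0004],"rot":[0.0175,0,0]},{"fingers":0,"delta_pos":[0,-0.0052,0.0007],"rot":[0.035,0,0]}]'
python3 -m jog '[{"fingers":0,"delta_pos":[0,-0.0026,0.0004],"rot":[0.0175,0,0]},{"fingers":0,"delta_pos":[0,-0.0052,0.0007],"rot":[0.035,0,0]}]'
```

```text
time: 12.55
tool_pos: [0.4931, -0.0895, 0.0872]
tcp_rot: [0.275, 0.656, 0.269, -0.649]
contact_force: [4.6, -17.9, -0.4]
opening: -0.001
time: 12.8
tool_pos: [0.4902, -0.0877, 0.0876]
tcp_rot: [0.264, 0.662, 0.256, -0.653]
contact_force: [2.9, -18.5, -1.0]
opening: 0.002
```

```bash
python3 - <<'E'
from h import *
s=read_state();print(s['joints'],s['tool_pos'],s['contact_force'],s['ft_torque'])
from scipy.spatial.transform import Rotation as Ro
print(Ro.from_quat(s['tcp_rot'],scalar_first=True).as_matrix().round(3))
p,d=snapshot("top");cv2.imwrite("pics/t7.png",cv2.resize(p[190:270,220:327],None,fx=7,fy=7,interpolation=cv2.INTER_CUBIC));np.save("t7.npy",d)
p,d=snapshot("scene");cv2.imwrite("pics/s7.png",cv2.resize(p[130:230,230:363],None,fx=6,fy=6,interpolation=cv2.INTER_CUBIC))
E
```

```text
[-0.23588247  0.50949714  2.09328177 -0.00563461  0.52257826  2.15684584] [ 0.49023583 -0.08768879  0.08755169] [  2.94379468 -18.50035242  -0.97063356] [-2.86703223 -0.56549486  0.11807338]
[[ 0.015  0.684 -0.729]
 [-0.007 -0.729 -0.684]
 [-1.     0.015 -0.007]]
```

View pics/s7.png

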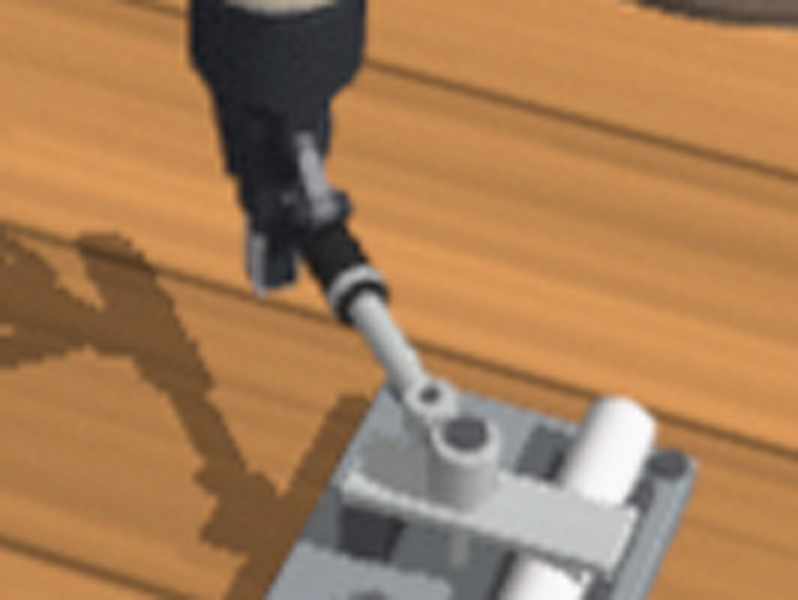

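View pics/t7.png

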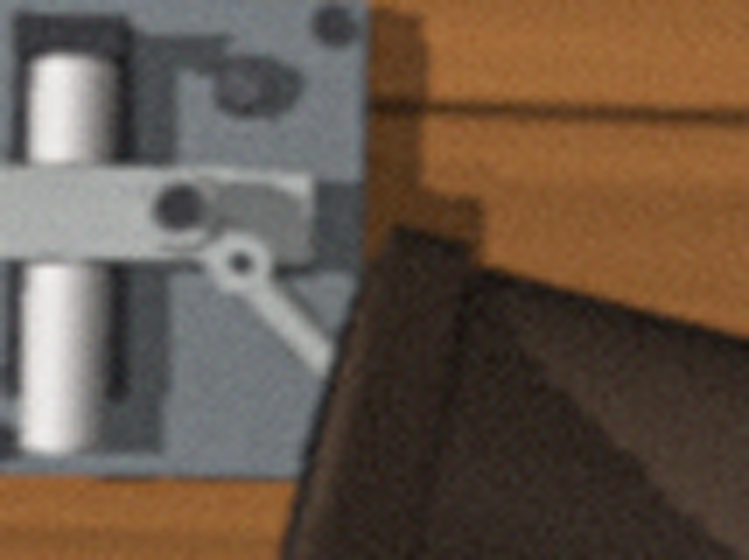

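```bash
python3 - <<'E'
from h import *
a=cv2.imread("pics/t7.png");
f=lambda l,z:unproj("top",(np.array(l)+.5)/7-.5+[220,190],z)[:,:2]
n=f([(181,207)],.104)[0];
for z in(.096,.1,.104):
    h=f([(241,262)],z)[0];d=h-n;print(z,n,h,np.linalg.norm(d),np.degrees(np.arctan2(d[1],d[0])))
l=f([(241,262),(320,356)],.096);d=l[1]-l[0];print("handle",np.degrees(np.arctan2(d[1],d[0])))
# handle by depth
d=np.load("t7.npy");M=np.zeros(d.shape,bool);M[228:243,256:268]=1
P=back("top",d,M);P=P[(P[:,2]>.08)&(P[:,2]<.115)];print(len(P));vx,vy,x0,y0=cv2.fitLine(P[:,:2].astype(np.float32),cv2.DIST_HUBER,0,.01,.01).ravel();print(np.degrees(np.arctan2(vy,vx))-180,x0,y0)
E
```

```text
0.096 [0.57764517 0.03576413] [0.55866766 0.01349487] 0.029258604941263033 -130.43712329584096
0.1 [0.57764517 0.03576413] [0.55849724 0.01341821] 0.029427593192008886 -130.5928514107108
0.104 [0.57764517 0.03576413] [0.55832683 0.01334155] 0.02959679635133337 -130.74680007494
handle -138.1740210357544
84
-138.08176 0.5380784 -0.0048209038
```

```bash

python3 -m jog '[{"fingers":0,"delta_pos":[0,-0.0035,0.001],"rot":[0.015,0,0]},{"fingers":0,"delta_pos":[0,-0.0065,0.002],"rot":[0.03,0,0]},{"fingers":0,"delta_pos":[0,-0.0065,0.002],"rot":[0.03,0,0]}]'
python3 - <<'E'
from h import *
p,d=snapshot("top");cv2.imwrite("pics/t8.png",cv2.resize(p[190:270,220:327],None,fx=7,fy=7,interpolation=cv2.INTER_CUBIC));np.save("t8.npy",d)
M=np.zeros(d.shape,bool);M[229:243,254:268]=1
P=back("top",d,M);P=P[(P[:,2]>.08)&(P[:,2]<.115)];print(len(P));vx,vy,x0,y0=cv2.fitLine(P[:,:2].astype(np.float32),cv2.DIST_HUBER,0,.01,.01).ravel();print(np.degrees(np.arctan2(vy,vx))-180,x0,y0)
E
```

```text
time: 13.28
tool_pos: [0.4861, -0.0851, 0.088]
tcp_rot: [0.255, 0.667, 0.245, -0.656]
contact_force: [8.6, -12.9, -2.2]
opening: 0.0
89
-138.04803 0.53869987 -0.0020810892
```

View pics/t8.png

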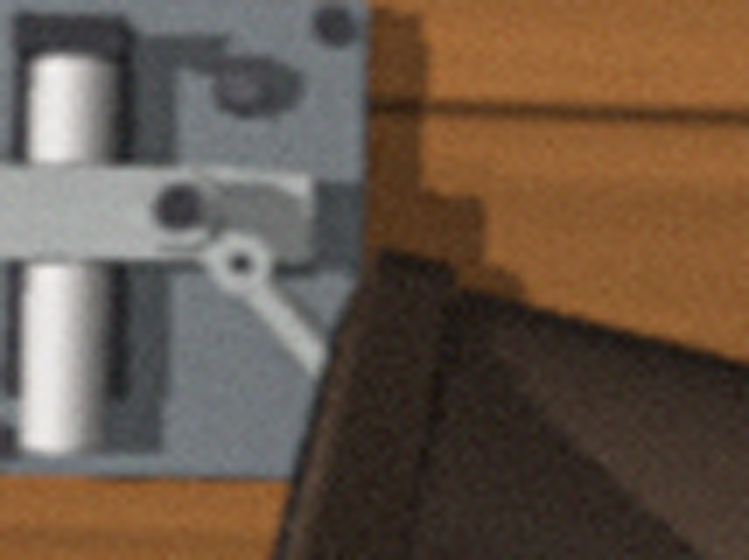

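```bash

python3 -m jog '[{"fingers":0,"delta_pos":[0,0.004,0],"rot":[0,0,0]},{"fingers":0,"delta_pos":[0,0.009,0],"rot":[0,0,0]},{"fingers":0,"delta_pos":[0,0.014,0],"rot":[0,0,0]},{"fingers":0,"delta_pos":[0,0.020,0],"rot":[0,0,0]},{"fingers":0,"delta_pos":[0,0.028,0],"rot":[0,0,0]},{"fingers":0,"delta_pos":[0,0.038,0],"rot":[0,0,0]},{"fingers":0,"delta_pos":[0,0.05,0],"rot":[0,0,0]},{"fingers":0,"delta_pos":[0,0.05,0],"rot":[0,0,0]}]'
python3 -m jog '[{"fingers":0,"delta_pos":[-0.04,0,0],"rot":[0,0,0]},{"fingers":0,"delta_pos":[-0.09,0,0],"rot":[0,0,0]},{"fingers":0,"delta_pos":[-0.14,0,0],"rot":[0,0,0]},{"fingers":0,"delta_pos":[-0.16,0.02,0.05],"rot":[0,0,0]},{"fingers":0,"delta_pos":[-0.16,0.06,0.09],"rot":[0,0,0]},{"fingers":0,"delta_pos":[-0.16,0.1,0.12],"rot":[0,0,0]},{"fingers":0,"delta_pos":[-0.16,0.14,0.12],"rot":[0,0,0]},{"fingers":0,"delta_pos":[-0.16,0.18,0.12],"rot":[0,0,0]},{"fingers":0,"delta_pos":[-0.16,0.22,0.12],"rot":[0,0,0]},{"fingers":0,"delta_pos":[-0.16,0.22,0.12],"rot":[0,0,0]}]'
python3 - <<'E'
from h import *
p,d=snapshot("top");cv2.imwrite("pics/t9f.png",p);cv2.imwrite("pics/t9.png",cv2.resize(p[190:270,220:327],None,fx=7,fy=7,interpolation=cv2.INTER_CUBIC));np.save("t9.npy",d)
p,d=snapshot("scene");cv2.imwrite("pics/s9.png",p)
E
```

```text
time: 14.32
tool_pos: [0.5201, -0.1235, 0.0889]
tcp_rot: [0.255, 0.667, 0.245, -0.656]
contact_force: [-0.5, 0.7, 0.8]
opening: -0.001
time: 15.58
tool_pos: [0.5734, -0.3681, 0.2512]
tcp_rot: [0.255, 0.667, 0.244, -0.656]
contact_force: [-0.4, 1.3, -0.8]
opening: 0.002
```

View pics/t9.png

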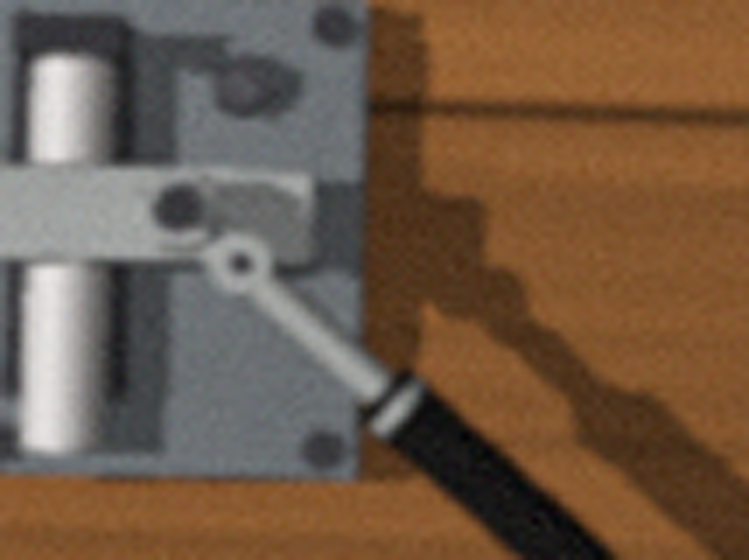

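View pics/s9.png

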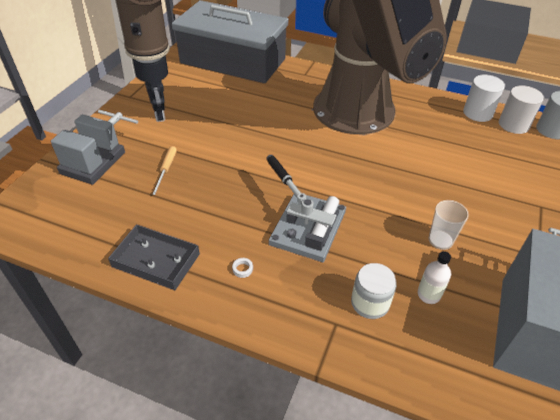

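```bash
python3 - <<'E'
from h import *
d=np.load("t9.npy")
M=np.zeros(d.shape,bool);M[246:275,280:325]=1
P=back("top",d,M);P=P[P[:,2]>.088];vx,vy,x0,y0=cv2.fitLine(P[:,:2].astype(np.float32),cv2.DIST_HUBER,0,.01,.01).ravel();print(len(P),np.degrees(np.arctan2(vy,vx)))
M=np.zeros(d.shape,bool);M[185:270,218:240]=1
P=back("top",d,M);P=P[(abs(P[:,1]-.082)<.012)&(P[:,2]>.048)&(P[:,2]<.062)];print(P[:,0].min(),P[:,0].max())
print(job_done())
E
```

```text
340 48.871475
0.486644190474451 0.6516440863232855
the job is handed in; nothing more can be done
None
```

The tube is pushed home against the stop, the clamp nut is tight, and the wrench handle sprang straight when I let go. I handed the job in at about 15.6 s, with the arm clear and touching nothing.

- **Tube:** I pushed it with the closed fingers at about 1–5 N sliding force. It stopped dead at TCP x = 0.476, with a peak of about 10 N in the push direction. The final picture puts its near end at x ≈ 0.487, against 0.4865 expected for home. The depth check of the far end read 0.652, but it picked up the stop block itself, so it doesn't confirm the far end.
- **Wrench:** The nut ran on freely for about 27°, then the sideways force levelled off at about 15 N. The head stayed still while the handle kept bending. I stopped at a bend of about 0.15–0.18 rad: 0.15 from the tool position, up to 0.18 from a rougher picture measurement. Both are inside the 0.06–0.25 rad window.
- **After letting go:** The handle points at -131.1° and the head at -130.6°, so they are in line. The head had not moved back, so the nut stayed tight.
- **Sideways drag:** The fingers also caught on the rubber grip while pushing, with up to about 11 N along the handle. I eased this off on the last push; the total force stayed under 20 N.
- **Other things:** They look unmoved in the final pictures. I compared them by eye only.

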